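Set the red needle of the pointing frame

ROBOT

A 7-joint arm with a two-finger parallel gripper is mounted at the origin on the work surface. World frame = base frame: x ahead of the robot, y to its left, z up, the work surface at z = 0. Lengths are in m, angles in rad, forces in N, time in s.
With the tool pointing down it reaches from about 0.425 to 0.875 m from the base axis. Payload 4.7 kg.
Tool frame: the origin (TCP) lies between the finger pads, 19 mm behind the fingertips; this is the grasp point; z points along the fingers, y is the line along which they close (so a half turn about z gives the same grasp; the last joint's range is limited). The gripper opens to 85 mm and grips with 20 to 120 N. Pads are 22 mm wide; open, the fingers measure 114 mm over their backs; the gripper's body (76 mm by 85 mm) begins 54 mm behind the grasp point. The pads swing forward as they close: fully open they stand 13 mm farther back than shut.
Start: joints at [-1.243, 0.321, -0.07, 1.45, 0.023, 1.371, -0.057], TCP at [0.201, 0.618, 0.25] pointing down, gripper open.
Joint ranges: [-2.86, 2.86], [-0.3, 2.09], [-1.38, 1.24], [0.06, 2.45], [-1.56, 4.7], [0.09, 2.05], [-2.69, 2.69]. Speed limits (rad/s): [2.57, 2.57, 3.14, 3.14, 3.14, 3.14, 3.14].

INTERFACE

Orientations are given as a 3x3 rotation matrix whose columns are the frame's x, y, z axes.
In Python, from cell import * gives the robot as it stands.
- The arm moves only by the shell command python3 -m handwheel 'ROWS' [FORCE]. ROWS is JSON, one flat list of numbers, 5 for each row, row after row: the shift along the tool's x, y, z in mm, then the turn about the tool's z in degrees, then the finger opening in mm, from 0 to 85.4. In form: [dx, dy, dz, spin, claw, dx, dy, dz, spin, claw, ...]. A call has 1 to 12 rows; each row shifts and turns the commanded pose from where the row before left it, along the tool's axes as they then stand; what a row does not reach is not made up. A row lasts 1/10 s, in which the tool goes at most 50 mm and 8.59 degrees, less where a joint would pass 70% of its speed; a pose out of reach is approached as far as the arm can. A call with a gripper value outside its range is refused whole. The fingers move at their own pace and stop on an object; FORCE is the grip in N (left out, the last holds). Time passes only in rows, so rows that do not move let the fingers close. It gives the time, the measured TCP pose, the force, the opening and the grip force at its end, in the units of the state.
- sense(): the state, without advancing time (a new reading comes with each control period).
- read_camera(name): name is "scene" or "top" or "wrist"; returns a dict with "color" (384x512x3 uint8, blue, green, red), "fx", "fy", "cx", "cy" (pixels), "extrinsics" (4x4, takes a point from camera to world coordinates); the wrist camera has in their place "hand_eye" (4x4, takes a point from camera to tool coordinates, whose origin is the TCP and whose axes are the flange's). Camera axes: x right, y up, looking along -z (the intrinsics and any distortion apply to the point x, -y, -z); pixel columns grow to the right and rows downward; lengths in m; the calibration is good to about 2 mm. A picture is of the moment at which its call begins: read the wrist's pose just before it. There is no depth.
- close_job(): hands the job in; it is judged then, once.
The state is a dict: "clock": time; "joints": joint angles; "joint_velocities": joint speeds; "joint_efforts": joint torques, N m; "eef_pos": TCP position; "eef_rot": TCP orientation; "contact_force": force on the tool from outside, world axes, zero at the start; "ft_torque": the same for the moment, N m; "finger_gap": finger opening in m; "finger_force": force on a finger pad.
Only numpy, scipy, OpenCV 4.12 (cv2) and the standard library are available. Lean on these libraries where they do the work, as an engineer would, in place of code of your own. Each camera call takes 0.05 s, during which the arm holds its last target. There are 200 camera calls.

TASK

On the pointing frame that stands over the marble rosette, push the needle with the red cap straight down with your fingertips, gently, until it is fully home with its collar resting on the brass sleeve, then withdraw. Do not pinch it or pull it up, do not touch the needles with the blue and yellow caps or knock the frame or the carving, and leave every tool and other thing on the bench where it is.

Things in the scene. Friction and masses are not known exactly. Their poses are not given: they have to be found in the camera images.
- frame: pointing frame fixed to the bench: plywood board (x -200 to 170, y -230 to 230, 18 thick), white marble rosette (274 across, petals up to z = 74) and above it an aluminium crossbar along y (16 thick, axis at x = 36, z = 150) on posts at y = -195 and 195 (tops z = 173). Origin on the table under the rosette's centre, z up (sizes in mm)
- red_gauge: the clamp and brass sleeve that carry the red-capped needle; fixed on the crossbar. Origin on the needle's axis, 150 above the table; axes as the frame's. The sleeve (diameter 18) is upright, its top 15 above this origin. The three gauges stand in a row along the frame's y, 75 or more apart, in any order (sizes in mm)
- red_cap (a point): centre of the flat top of the red cap, a disc 36 in diameter and 10 thick over a steel collar 16 in diameter and 6 high. It is 216 above the table with the needle fully raised and 181 with it home (collar on the sleeve). The cap is sprung: once the needle is home it gives way from 4 N on by 1 mm per 2.5 N, 7 at most, and springs back (sizes in mm)
- red_needle (a joint): how far the red-capped needle has slid straight down its sleeve, in metres: 0 fully raised, 0.035 fully home, collar against the sleeve. It slides with about 3 N of friction and stays where it is left
- blue_gauge: the clamp and brass sleeve that carry the blue-capped needle; fixed on the crossbar. Origin on the needle's axis, 150 above the table; axes as the frame's. The sleeve (diameter 18) is upright, its top 15 above this origin. The three gauges stand in a row along the frame's y, 75 or more apart, in any order (sizes in mm)
- blue_cap (a point): centre of the flat top of the blue cap, a disc 36 in diameter and 10 thick over a steel collar 16 in diameter and 6 high. It is 216 above the table with the needle fully raised and 181 with it home (collar on the sleeve). The cap is sprung: once the needle is home it gives way from 4 N on by 1 mm per 2.5 N, 7 at most, and springs back (sizes in mm)
- blue_needle (a joint): how far the blue-capped needle has slid straight down its sleeve, in metres: 0 fully raised, 0.035 fully home, collar against the sleeve. It slides with about 3 N of friction and stays where it is left
- yellow_gauge: the clamp and brass sleeve that carry the yellow-capped needle; fixed on the crossbar. Origin on the needle's axis, 150 above the table; axes as the frame's. The sleeve (diameter 18) is upright, its top 15 above this origin. The three gauges stand in a row along the frame's y, 75 or more apart, in any order (sizes in mm)
- yellow_cap (a point): centre of the flat top of the yellow cap, a disc 36 in diameter and 10 thick over a steel collar 16 in diameter and 6 high. It is 216 above the table with the needle fully raised and 181 with it home (collar on the sleeve). The cap is sprung: once the needle is home it gives way from 4 N on by 1 mm per 2.5 N, 7 at most, and springs back (sizes in mm)
- yellow_needle (a joint): how far the yellow-capped needle has slid straight down its sleeve, in metres: 0 fully raised, 0.035 fully home, collar against the sleeve. It slides with about 3 N of friction and stays where it is left
- hammer: lump hammer lying flat, orange handle along its x (handle end at x = -145, black grip), dark steel head 44 x 100 x 44 at x = +90; origin on its underside. Loose; a bystander (sizes in mm)
- chisel: steel flat chisel, 180 long, 14 thick, lying along its x on the front strip of the board; origin on its underside at mid-length. Loose; a bystander (sizes in mm)
- mallet: round wooden mallet standing on its head, 90 in diameter, 220 tall, handle up; origin at the centre of its underside. Loose; a bystander (sizes in mm)
- offcut: small white marble offcut 60 x 45 x 35 high; origin at the centre of its underside. Loose; a bystander (sizes in mm)
- mug: blue mug, 80 in diameter, 85 high; origin at the centre of its underside. Loose; a bystander (sizes in mm)
- jar: amber glass jar with a white lid, 70 in diameter, 90 high; origin at the centre of its underside. Loose; a bystander (sizes in mm)

How it is judged:
By the outcome, as a careful person would: the job done as asked, in the order asked, and still so for the second after the job is handed in, with the robot touching nothing.
It also fails if it takes over 32 s, if anything falls off the work surface, if the arm or the gripper's body presses on something with over 40 N, if the wrist force passes 120 N, or if a joint passes its speed limit or range.

## Working session

There is one attempt and no reset: what is moved stays moved. The work goes in short steps, Python scripts to look and compute and a shell command to move; the robot and the scene stay as the last step left them, time stands still between calls to the robot, and variables do not carry over. Pictures are saved under pics/ and viewed, at most 10 in all, crops included, and the job is handed in when it is done.

```bash
mkdir -p pics; python3 - <<'E'
from cell import *
import cv2,numpy as np
s=sense();print(s['clock'],s['eef_pos'],np.round(s['eef_rot'],3).tolist(),s['finger_gap'],s['contact_force'])
for n in("scene","top"):
    c=read_camera(n);cv2.imwrite(f"pics/{n}0.png",c["color"])
    print(n,c["fx"],c["fy"],c["cx"],c["cy"],[k for k in c],np.round(c["extrinsics"],3).tolist())
E
```

```text
0.0 [0.20051442 0.61777229 0.24891433] [[-0.951, 0.309, -0.0], [0.309, 0.951, -0.002], [-0.0, -0.002, -1.0]] 0.0853396235881905 [-0.13450493  0.37857032  0.31643563]
scene 364.4564798947263 364.4564798947263 257.57359802555123 191.27458399956416 ['color', 'fx', 'fy', 'cx', 'cy', 'extrinsics'] [[0.249, -0.813, 0.526, 1.116], [0.969, 0.213, -0.129, -0.16], [-0.008, 0.542, 0.841, 1.093], [0.0, 0.0, 0.0, 1.0]]
top 463.6130311946544 463.6130311946544 254.97767417251575 180.76174802375988 ['color', 'fx', 'fy', 'cx', 'cy', 'extrinsics'] [[-0.024, 0.982, -0.188, 0.247], [-1.0, -0.023, 0.007, -0.003], [0.003, 0.188, 0.982, 1.588], [0.0, 0.0, 0.0, 1.0]]
```

View pics/scene0.png

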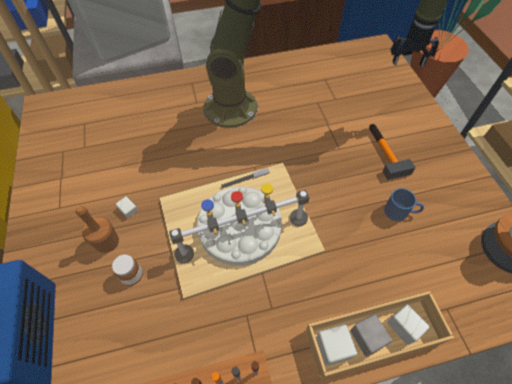

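View pics/top0.png

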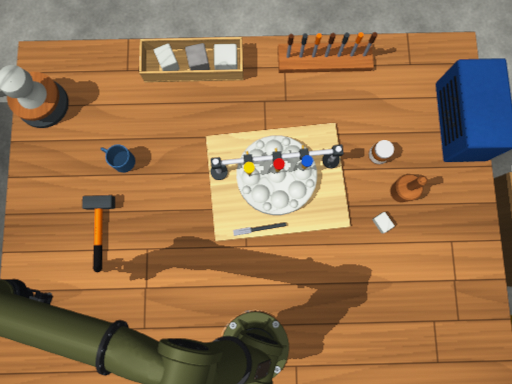

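The scene view shows the blue cap at (207,205), red at (237,197) and yellow at (267,188). In the top view yellow is at (249,168), red at (279,163) and blue at (307,160), so red is the middle one. Next I triangulate the caps and the crossbar posts.

```bash
cat > h.py <<'E'
import numpy as np,cv2
def ray(c,u,v,E=None):
    E=c["extrinsics"] if E is None else E; E=np.array(E)
    d=E[:3,:3]@np.array([(u-c["cx"])/c["fx"],-(v-c["cy"])/c["fy"],-1]); return E[:3,3],d
def atz(c,u,v,z,E=None):
    o,d=ray(c,u,v,E); return o+d*(z-o[2])/d[2]
def tri(rs):
    A=0;b=0
    for o,d in rs:
        d=d/np.linalg.norm(d);P=np.eye(3)-np.outer(d,d);A=A+P;b=b+P@o
    x=np.linalg.solve(A,b); return x
def blobs(img):
    h=cv2.cvtColor(img,cv2.COLOR_BGR2HSV);H,S,V=cv2.split(h);out={}
    for n,m in dict(red=((H<6)|(H>174))&(S>190)&(V>90),blue=(abs(H.astype(int)-113)<10)&(S>190)&(V>90),yellow=(abs(H.astype(int)-25)<5)&(S>210)&(V>150)).items():
        k,l,st,ce=cv2.connectedComponentsWithStats(m.astype(np.uint8))
        out[n]=[(st[i].tolist(),np.round(ce[i],1).tolist()) for i in range(1,k) if st[i][4]>25]
    return out
E
python3 - <<'E'
from cell import *
from h import *
C={}
for n in("scene","top"):
    C[n]=c=read_camera(n);b=blobs(c["color"]);print(n,b)
    x,y,w,h=(140,150,200,150) if n=="scene" else (200,110,160,120)
    cv2.imwrite(f"pics/{n}c.png",cv2.resize(c["color"][y:y+h,x:x+w],None,fx=(4 if n=="scene" else 5),fy=(4 if n=="scene" else 5),interpolation=cv2.INTER_CUBIC))
E
```

```text
scene {'red': [], 'blue': [], 'yellow': []}
top {'red': [([274, 158, 10, 12, 93], [278.5, 163.4])], 'blue': [([457, 60, 55, 89, 4237], [485.7, 103.2]), ([302, 155, 11, 12, 93], [306.6, 160.5])], 'yellow': [([244, 162, 10, 12, 90], [248.7, 167.1])]}
```

View pics/scenec.png

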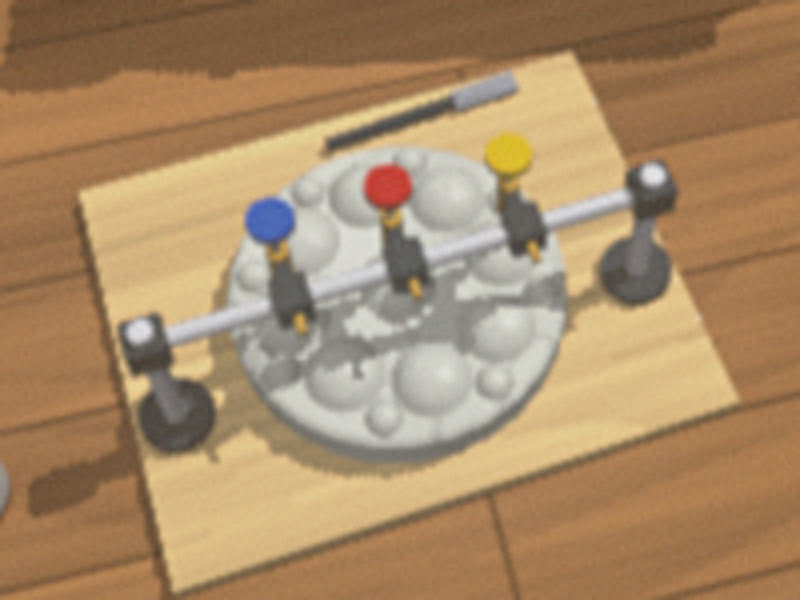

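View pics/topc.png

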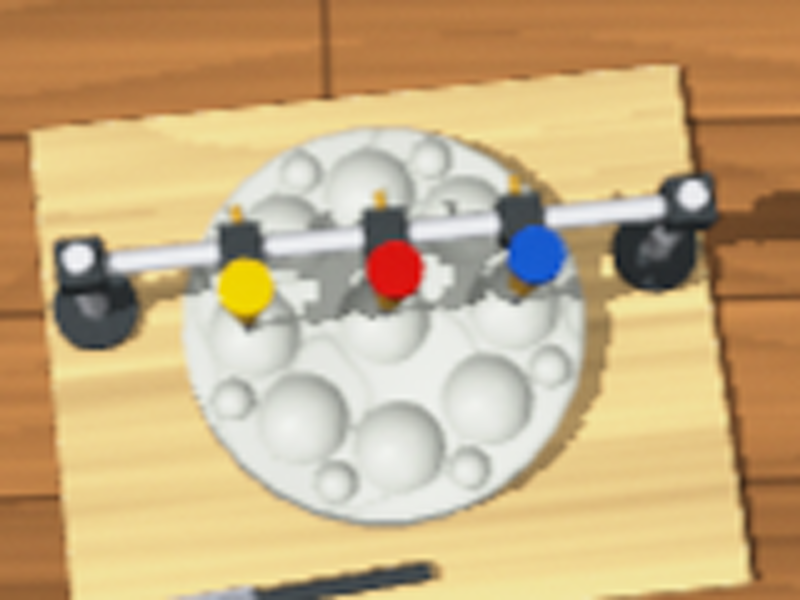

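In the scene crop the red cap top is at full-image (237,196.3), blue at (207.5,205) and yellow at (267,188.3). The post tops are at (175.2,232.7) and (303,194) there, and at (215.6,161.5) and (338.5,148.8) in the top view.

```bash
python3 - <<'E'
from cell import *
from h import *
S=read_camera("scene");T=read_camera("top")
P=dict(red=((236.9,196.2),(278.5,163.4)),blue=((207.4,204.8),(306.6,160.5)),yellow=((266.9,188.1),(248.7,167.1)),postB=((175.0,232.5),(338.2,148.5)),postY=((302.8,193.8),(215.3,161.3)))
for n,(a,b) in P.items():
    z=.173 if 'post' in n else .216
    print(n,np.round(tri([ray(S,*a),ray(T,*b)]),4),"S@z",np.round(atz(S,*a,z),4)[:2],"T@z",np.round(atz(T,*b,z),4)[:2],"T@.181",np.round(atz(T,*b,.181),4)[:2])
s=sense();print(s['clock'],s['eef_pos'])
E
```

```text
red [ 0.5629 -0.0859  0.2069] S@z [ 0.5686 -0.0865] T@z [ 0.5608 -0.0855] T@.181 [ 0.5688 -0.0876]
blue [ 0.5699 -0.1725  0.207 ] S@z [ 0.5754 -0.1726] T@z [ 0.5678 -0.1712] T@.181 [ 0.576  -0.1755]
yellow [0.5547 0.0055 0.2018] S@z [0.5637 0.0031] T@z [0.5514 0.0052] T@.181 [0.5592 0.0054]
postB [ 0.6145 -0.2776  0.1723] S@z [ 0.6149 -0.2771] T@z [ 0.6143 -0.2778] T@.181 [ 0.6122 -0.2763]
postY [0.5825 0.1098 0.1714] S@z [0.5834 0.1094] T@z [0.5821 0.1096] T@.181 [0.5802 0.109 ]
0.3 [0.20061826 0.61810237 0.24964785]
```

Checks hold: the posts are 389 mm apart (390 expected) at z ≈ 0.172 (0.173 expected), and the red cap is at about (0.563, -0.086), close to fully raised. I'll rise, shut the fingers and travel above it.

```bash
python3 -m handwheel '[0,0,-45,0,0, 0,0,-45,0,0, -31,-31,0,0,0, -31,-31,0,0,0, -31,-31,0,0,0, -31,-31,0,0,0, -31,-31,0,0,0, -31,-31,0,0,0, -31,-31,0,0,0, -31,-31,0,0,0, -31,-31,0,0,0, -31,-31,0,0,0]' 20
```

```text
clock: 1.5
eef_pos: [0.4003, 0.2259, 0.3402]
eef_rot: [[-0.951, 0.309, 0.001], [0.309, 0.951, 0.001], [-0.0, 0.001, -1.0]]
contact_force: [0.3, 1.2, 0.1]
finger_gap: -0.0002
finger_force: 0.0
```

```bash
python3 -m handwheel '[-31,-30,0,0,0, -31,-30,0,0,0, -31,-30,0,0,0, -31,-30,0,0,0, -31,-30,0,0,0, -31,-30,0,0,0, -31,-30,0,0,0, -15,-15,0,0,0, 0,0,0,0,0, 0,0,0,0,0, 0,0,0,0,0]' && python3 - <<'E'
from cell import *
from h import *
s=sense();w=read_camera("wrist");cv2.imwrite("pics/w1.png",w["color"])
t=read_camera("top");s2=read_camera("scene")
E=np.eye(4);E[:3,:3]=s['eef_rot'];E[:3,3]=s['eef_pos'];E=E@np.array(w['hand_eye'])
print(s['eef_pos'],s['contact_force'],np.round(w['hand_eye'],3).tolist());b=blobs(w['color']);print(b)
for n,l in b.items():
    for st,ce in l: print(n,[np.round(atz(w,*ce,z,E),4)[:2].tolist() for z in(.216,.2,.181)])
x=s2["color"][150:300,140:340];cv2.imwrite("pics/s1.png",cv2.resize(x,None,fx=4,fy=4,interpolation=cv2.INTER_CUBIC))
E
```

```text
clock: 2.6
eef_pos: [0.5508, -0.0562, 0.3399]
eef_rot: [[-0.952, 0.306, -0.0], [0.306, 0.952, 0.001], [0.001, 0.001, -1.0]]
contact_force: [0.4, -0.2, -0.2]
finger_gap: 0.0003
finger_force: 0.0
[ 0.55081881 -0.0562403   0.33993021] [ 0.40155343 -0.19275114 -0.16827049] [[0.0, 0.963, 0.27, 0.068], [1.0, -0.001, 0.002, 0.0], [0.002, 0.27, -0.963, -0.124], [0.0, 0.0, 0.0, 1.0]]
{'red': [], 'blue': [], 'yellow': []}
```

View pics/w1.png

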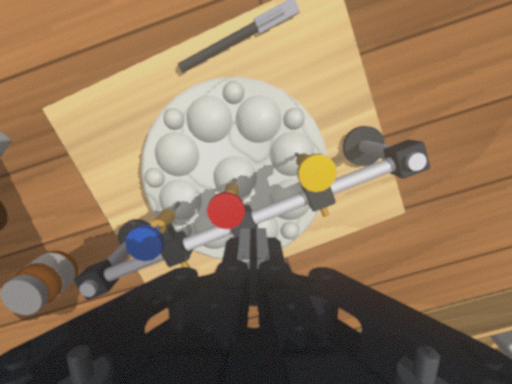

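The wrist view shows the red cap at (226,210), yellow at (318,173) and blue at (144,242), with the shut fingertips at about (250,235) and the post tops at (417,161) and (89,289). Next I refine the centres with looser colour limits.

```bash
cat >> h.py <<'E'
def ell(img,u,v,name,r=28):
    x0,y0=int(u-r),int(v-r);c=img[y0:y0+2*r,x0:x0+2*r].astype(int);B,G,R=c[...,0],c[...,1],c[...,2]
    m={'red':(R-np.maximum(G,B)>70),'blue':(B-R>60),'yellow':(np.minimum(R,G)-B>90)}[name].astype(np.uint8)
    k,l,st,ce=cv2.connectedComponentsWithStats(m);i=l[r,r]
    if i==0:i=1+np.argmax(st[1:,4])
    cn=max(cv2.findContours((l==i).astype(np.uint8),cv2.RETR_EXTERNAL,cv2.CHAIN_APPROX_NONE)[0],key=len)
    (a,b),d,_=cv2.fitEllipse(cn);return a+x0,b+y0,d,int(st[i,4])
E
python3 - <<'E'
from cell import *
from h import *
s=sense();w=read_camera("wrist")
E=np.eye(4);E[:3,:3]=s['eef_rot'];E[:3,3]=s['eef_pos'];E=E@np.array(w['hand_eye'])
S=cv2.imread("pics/scene0.png");T=cv2.imread("pics/top0.png");cs=read_camera("scene");ct=read_camera("top")
for n,a,b,c in(("red",(226,210),(237,196),(278,163)),("blue",(144,242),(207,205),(307,160)),("yellow",(318,173),(267,188),(249,167))):
    e=[ell(w["color"],*a,n),ell(S,*b,n,10),ell(T,*c,n,10)]
    print(n,[np.round(np.hstack(q),1).tolist() for q in e])
    rw,rs,rt=ray(w,*e[0][:2],E),ray(cs,*e[1][:2]),ray(ct,*e[2][:2])
    print('  tri ws',np.round(tri([rw,rs]),4),'wt',np.round(tri([rw,rt]),4),'st',np.round(tri([rs,rt]),4))
    print('  w@z',[np.round(atz(w,*e[0][:2],z,E),4)[:2].tolist() for z in(.216,.2,.181)])
for p in((417,161),(89,289)):print(np.round(atz(w,*p,.173,E),4))
E
```

```text
red [[225.9, 210.2, 34.9, 36.4, 1046.0], [236.6, 195.9, 9.7, 11.1, 99.0], [278.5, 163.6, 11.0, 11.3, 113.0]]
  tri ws [ 0.5621 -0.0866  0.2078] wt [ 0.5608 -0.0857  0.2128] st [ 0.5622 -0.0862  0.2077]
  w@z [[0.5597, -0.0851], [0.5644, -0.0883], [0.5701, -0.0922]]
blue [[143.4, 242.4, 32.1, 34.2, 905.0], [207.0, 204.4, 9.2, 10.7, 91.0], [306.6, 160.4, 11.0, 11.1, 110.0]]
  tri ws [ 0.5687 -0.1738  0.2082] wt [ 0.5683 -0.172   0.2116] st [ 0.5696 -0.1729  0.2091]
  w@z [[0.5661, -0.1697], [0.5713, -0.1784], [0.5775, -0.1887]]
yellow [[317.2, 172.4, 34.7, 37.1, 1060.0], [266.7, 187.7, 9.3, 11.1, 95.0], [248.7, 167.1, 10.2, 11.1, 103.0]]
  tri ws [0.5543 0.005  0.2035] wt [0.5551 0.0053 0.1998] st [0.5542 0.0054 0.2033]
  w@z [[0.551, 0.0027], [0.5553, 0.0052], [0.5602, 0.0081]]
[0.582  0.1091 0.173 ]
[ 0.6151 -0.277   0.173 ]
```

Red cap at (0.562, -0.0865), top at z ≈ 0.208–0.215, on the line of the row at frame x ≈ 0, so I centre over it and descend partway.

```bash
python3 -m handwheel '[-10,-13,0,0,0, -10,-12.5,0,0,0, 0,0,20,0,0, 0,0,20,0,0, 0,0,20,0,0, 0,0,15,0,0, 0,0,5,0,0, 0,0,0,0,0, 0,0,0,0,0]' && python3 - <<'E'
from cell import *
from h import *
s=sense();w=read_camera("wrist");print(s['eef_pos'],s['contact_force'])
a=w["color"][130:384,120:400]
b=read_camera("scene")["color"][170:240,190:270]
a=cv2.resize(a,(440,400),interpolation=cv2.INTER_CUBIC);b=cv2.resize(b,(350,400),interpolation=cv2.INTER_CUBIC)
cv2.imwrite("pics/w2.png",np.hstack([a,b]))
E
```

```text
clock: 3.8
eef_pos: [0.5627, -0.0884, 0.2609]
eef_rot: [[-0.951, 0.309, 0.001], [0.309, 0.951, -0.0], [-0.001, 0.0, -1.0]]
contact_force: [0.5, -0.4, 1.2]
finger_gap: 0.0003
finger_force: 0.0
[ 0.56272071 -0.08836961  0.26091128] [ 0.4780982  -0.42634539  1.23699707]
```

View pics/w2.png

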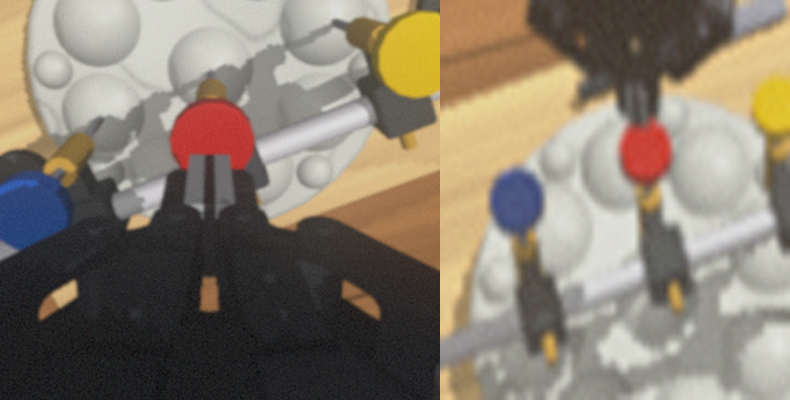

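The shut tips sit over the middle of the red cap, about 28 mm above it, with the blue and yellow caps well clear. I trim 2 mm sideways and push down slowly.

```bash
python3 -m handwheel '[1.3,1.7,8,0,0, 0,0,8,0,0, 0,0,5,0,0, 0,0,4,0,0, 0,0,4,0,0, 0,0,4,0,0, 0,0,4,0,0, 0,0,4,0,0, 0,0,0,0,0, 0,0,0,0,0]'
```

```text
clock: 4.9
eef_pos: [0.5615, -0.0863, 0.2188]
eef_rot: [[-0.951, 0.309, -0.0], [0.309, 0.951, -0.0], [0.0, -0.0, -1.0]]
contact_force: [0.1, -1.0, 0.6]
finger_gap: 0.0002
finger_force: 0.0
```

```bash
python3 -m handwheel '[0,0,3,0,0, 0,0,3,0,0, 0,0,3,0,0]'; python3 -m handwheel '[0,0,2,0,0, 0,0,2,0,0]'; python3 -m handwheel '[0,0,2,0,0, 0,0,1,0,0]';  python3 -m handwheel '[0,0,0,0,0, 0,0,0,0,0]'; python3 - <<'E'
from cell import *
from h import *
w=read_camera("wrist")["color"][130:384,120:400]
b=read_camera("scene")["color"][170:240,190:270]
cv2.imwrite("pics/w3.png",np.hstack([cv2.resize(w,(440,400),interpolation=cv2.INTER_CUBIC),cv2.resize(b,(350,400),interpolation=cv2.INTER_CUBIC)]))
E
```

```text
clock: 5.2
eef_pos: [0.5617, -0.0863, 0.2101]
eef_rot: [[-0.951, 0.309, 0.001], [0.309, 0.951, 0.0], [-0.001, 0.0, -1.0]]
contact_force: [0.0, 0.2, 2.5]
finger_gap: -0.0
finger_force: 1.3
clock: 5.4
eef_pos: [0.5617, -0.0863, 0.206]
eef_rot: [[-0.951, 0.309, 0.001], [0.309, 0.951, -0.0], [-0.001, 0.0, -1.0]]
contact_force: [0.7, 0.8, 2.4]
finger_gap: 0.0001
finger_force: 1.3
clock: 5.6
eef_pos: [0.5617, -0.0863, 0.2029]
eef_rot: [[-0.951, 0.309, 0.001], [0.309, 0.951, -0.0], [-0.001, 0.0, -1.0]]
contact_force: [1.7, 0.2, 3.7]
finger_gap: 0.0001
finger_force: 1.2
clock: 5.8
eef_pos: [0.5614, -0.0863, 0.2028]
eef_rot: [[-0.951, 0.309, -0.0], [0.309, 0.951, -0.0], [0.0, -0.0, -1.0]]
contact_force: [0.1, 0.3, 0.9]
finger_gap: -0.0001
finger_force: 0.4
```

View pics/w3.png

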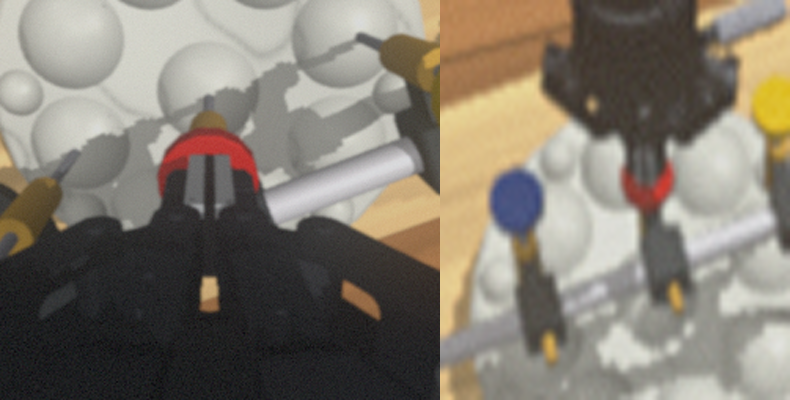

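The tips are centred on the red cap and the needle is sliding at about 2.5 N, 3 mm or so short of home. I continue in 1 mm steps until the force rises.

```bash
for i in 1; do python3 -m handwheel '[0,0,1,0,0, 0,0,1,0,0]'; python3 -m handwheel '[0,0,1,0,0, 0,0,0,0,0]'; python3 -m handwheel '[0,0,1,0,0, 0,0,0,0,0]'; done | grep -E "eef_pos|contact"
```

```text
eef_pos: [0.5613, -0.0863, 0.201]
contact_force: [-0.3, 1.1, 2.9]
eef_pos: [0.5614, -0.0863, 0.1999]
contact_force: [-0.3, 1.0, 1.8]
eef_pos: [0.5614, -0.0863, 0.1993]
contact_force: [-1.9, 0.5, 5.1]
```

```bash
python3 -m handwheel '[0,0,1,0,0, 0,0,0,0,0, 0,0,0,0,0]'|grep -E "eef_pos|contact"; python3 -m handwheel '[0,0,0.5,0,0, 0,0,0,0,0, 0,0,0,0,0]'|grep -E "eef_pos|contact"
```

```text
eef_pos: [0.5614, -0.0863, 0.1987]
contact_force: [-3.0, 0.7, 7.1]
eef_pos: [0.5614, -0.0863, 0.1983]
contact_force: [-3.7, 0.9, 7.1]
```

A steady 7 N with the tip at z ≈ 0.179 matches the collar on the sleeve plus about 1.5 mm of spring travel. The needle is home, so I withdraw straight up.

```bash
python3 -m handwheel '[0,0,-1,0,0, 0,0,-2,0,0, 0,0,-5,0,0, 0,0,-10,0,0, 0,0,-20,0,0, 0,0,-30,0,0, 0,0,-35,0,0, 0,0,-35,0,0, 0,0,0,0,0, 0,0,0,0,0]' && python3 -m handwheel '[35,30,0,0,0, 35,30,0,0,0, 35,30,0,0,0, 0,0,0,0,0, 0,0,0,0,0, 0,0,0,0,0]' && python3 - <<'E'
from cell import *
from h import *
s=sense();w=read_camera("wrist")
E=np.eye(4);E[:3,:3]=s['eef_rot'];E[:3,3]=s['eef_pos'];E=E@np.array(w['hand_eye'])
S=read_camera("scene");T=read_camera("top")
print(s['contact_force'])
for n,b,c in(("red",(238,199),(278,162)),("blue",(207,205),(307,160)),("yellow",(267,188),(249,167))):
    e=[ell(S["color"],*b,n,10),ell(T["color"],*c,n,10)]
    print(n,[np.round(np.hstack(q),1).tolist() for q in e],np.round(tri([ray(S,*e[0][:2]),ray(T,*e[1][:2])]),4))
x=S["color"][150:300,140:340];cv2.imwrite("pics/s4.png",cv2.resize(x,None,fx=4,fy=4,interpolation=cv2.INTER_CUBIC))
E
```

```text
clock: 8.1
eef_pos: [0.5619, -0.0865, 0.3365]
eef_rot: [[-0.951, 0.309, 0.002], [0.309, 0.951, 0.0], [-0.002, 0.001, -1.0]]
contact_force: [1.3, -0.1, -0.2]
finger_gap: -0.0001
finger_force: 0.0
clock: 8.7
eef_pos: [0.4894, 0.0306, 0.3348]
eef_rot: [[-0.951, 0.31, -0.001], [0.31, 0.951, -0.001], [0.001, -0.001, -1.0]]
contact_force: [-0.4, -0.7, -0.2]
finger_gap: -0.0002
finger_force: 0.0
[-0.40063013 -0.67209276 -0.20932789]
red [[237.1, 201.4, 8.8, 10.3, 84.0], [278.1, 165.4, 10.4, 10.8, 103.0]] [ 0.5631 -0.0865  0.1786]
blue [[207.8, 208.4, 1.3, 2.1, 5.0], [306.9, 160.4, 10.2, 11.1, 104.0]] [ 0.5734 -0.1743  0.1934]Traceback (most recent call last):
  File "<stdin>", line 8, in <module>
  File "h.py", line 22, in ell
    if i==0:i=1+np.argmax(st[1:,4])
                ~~~~~~~~~^^^^^^^^^^
    return _wrapfunc(a, 'argmax', axis=axis, out=out, **kwds)
    return bound(*args, **kwds)
ValueError: attempt to get argmax of an empty sequence
```

Red now triangulates at z = 0.179, against 0.208 before with the same method, and blue is unmoved in the top view. The arm seems to block the other caps in the scene view, so I'll take one more look.

```bash
python3 - <<'E'
from cell import *
from h import *
s=sense();w=read_camera("wrist")["color"];t=read_camera("top")["color"];print(s['clock'],ell(t,249,167,"yellow",10)[:2],ell(t,307,160,"blue",10)[:2])
cv2.imwrite("pics/f.png",np.hstack([cv2.resize(w,(400,300)),cv2.resize(t,(400,300))]))
E
```

```text
Traceback (most recent call last):
  File "h.py", line 22, in ell
    if i==0:i=1+np.argmax(st[1:,4])
                ~~~~~~~~~^^^^^^^^^^
ValueError: attempt to get argmax of an empty sequence
```

```bash
python3 - <<'E'
from cell import *
from h import *
w=read_camera("wrist")["color"];t=read_camera("top")["color"]
cv2.imwrite("pics/f.png",np.hstack([cv2.resize(w,(400,300)),cv2.resize(t,(400,300))]))
E
```

```text
(no output)
```

View pics/f.png

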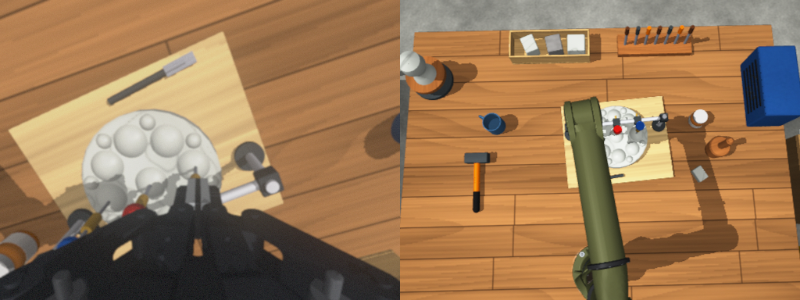

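Bystanders are all in place: the hammer, mug, mallet, jar, offcut and chisel have not moved. The yellow cap is hidden under the raised arm, about 100 mm below the fingertips, and the contact force is zero. I'm handing in.

```bash
python3 -c "
from cell import *
print(close_job())"
```

```text
the job is handed in; nothing more can be done
None
```

The red-capped needle was pushed fully home (cap top measured at z ≈ 0.18, held against a steady 7 N), the arm withdrew without touching anything else that I could see, and the job is handed in; no verdict came back, and the yellow cap was hidden behind the arm in the last pictures.

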